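# Slide the sensor board into its locating notches and lock it

### The arm

A 6-joint arm with a two-finger parallel gripper is mounted at the origin on a cart in front of the work surface, level with it; the furniture and walls round the work are solid. World frame = base frame: x ahead of the robot, y to its left, z up, the work surface at z = 0. Lengths are in mm, angles in rad, forces in N, time in s.
With the tool pointing down it reaches from about 350 to 775 mm from the base axis. Payload 5.5 kg.
Tool frame: the origin (TCP) lies between the finger pads; the fingertips stand bot.tip_reach ahead of it and the grasp point (between the pads) is the TCP (bot.tip_reach is the distance from the TCP to the fingertips, in mm); x points along the fingers, y is the direction in which the jaws open and shut, and the axes are right-handed (so a half turn about x gives the same grasp; the last joint's range is limited). The gripper opens to 85 mm and grips with 20 to 120 N. Pads are 22 mm wide; open, the fingers measure 114 mm over their backs; the gripper's body (76 mm by 85 mm) begins 54 mm behind the grasp point. The pads swing forward as they close: fully open they stand 13 mm farther back than shut.
Start: joints at [-1.422, 0.313, 0.046, 1.304, 0, 1.431], TCP at [163.756, -551.229, 250.323] pointing down, gripper open.
Joint ranges: [-2.76, 2.76], [-0.86, 1.69], [-1.03, 1.26], [-2.2, 2.34], [-1.47, 1.5], [-3.14, 3.14]. Speed limits (rad/s): [2.57, 2.57, 3.14, 3.14, 3.14, 3.14].

### API

Orientations are given as a 3x3 rotation matrix whose columns are the frame's x, y, z axes.
In Python, from station import bot, vision gives the robot as it stands.
- The arm moves only by the tool step_arm, never from a script. Its argument "targets" is a list of rows, each a list of 7 numbers: the turn, a rotation vector about the tool's x, y, z in rad, then the shift along the tool's x, y, z in m, then the opening, from 0 (shut) to 1 (fully open). A call has 1 to 8 rows; each row is the pose to reach, as a shift and turn from the pose commanded when the call began, along the tool's axes at that moment; what a row does not reach only later rows make up. A row lasts 1/10 s, in which the tool goes at most 50 mm and 8.59 degrees, less where a joint would pass 70% of its speed; a pose out of reach is approached as far as the arm can. A call with a gripper value outside its range is refused whole. The fingers move at their own pace and stop on an object; "force" is the grip in N (left out, the last holds). Time passes only in rows, so rows that repeat a pose let the fingers close. It gives the time, the measured TCP pose, the force and the opening at its end, in the units of the state.
- bot.observe(): the state, without advancing time (a new reading comes with each control period).
- vision.capture(name): name is "scene" or "top"; returns a dict with "pixels" (420x560x3 uint8, red, green, blue), "fx", "fy", "cx", "cy" (pixels), "dist_coeffs" ([k1, k2, p1, p2, k3] as OpenCV has them; the pictures are not rectified), "rvec" (rotation vector, rad) and "tvec" (3), from world to camera coordinates, as OpenCV has them. Camera axes: x right, y down, z forward; pixel columns grow to the right and rows downward; lengths in mm; the calibration is good to about 2 mm. A picture is of the moment at which its call begins. There is no depth.
- bot.job_done(): hands the job in, once; it reports no verdict.
The state is a dict: "t": time; "joint_positions": joint angles; "joint_vel": joint speeds; "joint_efforts": joint torques, N m; "position": TCP position; "eef_rot": TCP orientation; "force": force on the tool from outside, world axes, zero at the start; "ft_torque": the same for the moment, N m; "grip_width": opening from 0.0 (shut) to 1.0 (fully open).
Only numpy, scipy, OpenCV 4.12 (cv2) and the standard library are available. Lean on these libraries where they do the work, as an engineer would, in place of code of your own. Each camera call takes 0.05 s, during which the arm holds its last target.

### The job

Without gripping or lifting anything, push the sensor board along its two rails with a fingertip until you feel it drop down into the locating notches, and stop there instead of forcing it on. Then push the red keeper round by its steel peg until it lies across the edge of the board, leaving the board seated. Leave the bottle, the lens tube and the collar standing round the rails where they are.

Things in the scene. Friction and masses are not known exactly. Their poses are not given: they have to be found in the camera images.
- rail_frame: Fixed frame: black base 8 mm thick (306 mm along y) with two aluminium rails along this body's y axis (12 mm wide, centred at x = -45 and +45 mm, y = -150 to 150, tops 30 mm above the worktop), side plates outside them to x = +-57 mm, 35 mm high, and end stops 44 mm high at y = +150. Gap between the rails 78 mm. Origin midway between the rails at worktop level. The board slides to +y.
- board_point (a point): Centre of the underside of the sensor board: loose plate 98 (x) x 150 (y) x 8 mm, axes parallel to the frame's, about 0.8 kg, with a black round sensor head (40 mm across, 14 mm high) fixed on top at x = +20, y = +10 mm. It rides on four white plastic skids 10 mm thick at x = +-45, y = +-65 mm; this point is 38 mm above the worktop on the rails, 33 mm when dropped in.
- push_plate (a point): Middle of the outer face of the blue push plate on the board's trailing (-y) end, 75 mm from the board's centre: 70 mm wide, 22 mm high (this point half-way up, 5 mm above the board's underside), upright, facing -y. Push here towards +y.
- seat_point (a point): Where board_point is when the board is seated: y = +30 mm of the rail frame, 33 mm above the worktop (board top 41 mm). Each rail has two V notches with 50 degree flanks, 13 mm wide at the top, at y = -35 and +95 mm of the frame, marked by yellow strips on the side plates; the skids drop 5 mm into them.
- keeper (a joint): Angle of the red keeper, a flat bar 48 mm long, 6 mm thick, on a vertical pivot on the robot's side of the rails. 0: points along -y of the frame, clear of the board; grows counter-clockwise from above to a stop at 1.57, pointing along +x over the board's edge. Stays where left, takes about 1 N at the peg. Passes 2.5 mm over the seated board, strikes one still riding on the rails.
- keeper_pivot (a point): The keeper's pivot axis at x = -73, y = +30 mm of the rail frame, 46.5 mm above the worktop (half-way up the bar).
- keeper_peg (a point): Half-way up the steel peg that stands on the keeper, 38 mm from the pivot axis along the bar: 12 mm thick, from 49.5 to 77.5 mm above the worktop (this point 63.5 mm).
- dropper: Loose brown dropper bottle with a white cap, 32 mm thick, 70 mm high, beyond the rails; origin at the centre of its foot.
- tube: Loose black lens tube, 32 mm thick, 52 mm high, beyond the rails; origin at the centre of its foot.
- collar: Loose black post collar, 28 mm across, 12 mm high, on the robot's side of the rails; origin at the centre of its underside.
- slide_board: The sensor board as a whole; origin and axes as board_point. It slides along with 1 to 3 N, runs ahead of the finger by about 6 mm as the skids drop, and is then held firmly by the far flanks of the notches: a rise of 5 N or so shows that it is home. Pushing on it with over 40 N is forcing it. Side play about 1.5 mm.
Not all that is in view belongs to the job. Of the things that look like the slide_board, the larger one is meant.

How it is judged:
By the outcome, as a careful person would: the job done as asked, in the order asked, and still so for the second after the job is handed in, with the robot touching nothing.
It also fails if it takes over 53 s, if anything falls off the work surface, if the arm or the gripper's body presses on something with over 40 N, if the wrist force passes 120 N, or if a joint passes its speed limit or range.

## Working session

There is one attempt and no reset: what is moved stays moved. The work goes in short steps, Python scripts to look and compute and a tool call to move; the robot and the scene stay as the last step left them, time stands still between calls to the robot, and variables do not carry over. Pictures are saved under pics/ and viewed, and the job is handed in when it is done.

Besides the shell and the picture viewer there is one more tool, called after "Call:" as a command line: name --pt "numbers of a row" for each row, then --argument value for the rest. step_arm: Moves the arm, as the interface text tells. Its arguments: {"type":"object","properties":{"targets":{"type":"array","items":{"type":"array","items":{"type":"number"}}},"force":{"type":"number"}},"required":["targets"]}

```bash
ls; mkdir -p pics; cat > snap.py <<'E'
import cv2,sys,numpy as np
from station import bot, vision
E
python3 - <<'E'
from station import bot, vision
import cv2,numpy as np,pickle
s=bot.observe()
for k,v in s.items(): print(k,np.round(v,4).tolist())
print(bot.tip_reach)
d={}
for n in("scene","top"):
    c=vision.capture(n); d[n]=c
    cv2.imwrite(f"pics/{n}0.png",c["pixels"][:,:,::-1])
    print(n,{k:np.round(v,4).tolist() for k,v in c.items() if k!="pixels"})
    R=cv2.Rodrigues(np.array(c["rvec"],float))[0]; print(-R.T@np.array(c["tvec"]).ravel())
pickle.dump(d,open("c0.pkl","wb"))
E
```

```text
pics
t 0.0
joint_positions [-1.4216, 0.314, 0.045, 1.3036, 0.0, 1.4312]
joint_vel [0.0009, -0.0004, -0.0021, -0.0001, -0.0003, 0.0003]
joint_efforts [0.0004, -48.0627, 29.8534, 0.0194, -0.0001, -0.0]
position [163.6788, -550.7165, 249.3895]
eef_rot [[-0.0003, 0.2848, -0.9586], [0.0018, -0.9586, -0.2848], [-1.0, -0.0018, -0.0003]]
force [-0.1332, 0.772, 0.1427]
ft_torque [0.0342, 0.0052, 0.0811]
grip_width 1.0042
19.0
scene {'fx': 433.283, 'fy': 433.283, 'cx': 280.9768, 'cy': 212.4121, 'dist_coeffs': [0.0377, 0.0, 0.0, 0.0, 0.0], 'rvec': [1.0845, -2.3266, 1.0699], 'tvec': [440.7093, 276.4279, 657.1459]}
[ 34.83993369 541.27388385 638.97311791]
top {'fx': 512.9546, 'fy': 512.9546, 'cx': 288.2285, 'cy': 207.4515, 'dist_coeffs': [0.0333, 0.0, 0.0, 0.0, 0.0], 'rvec': [2.1668, -2.1336, 0.1218], 'tvec': [116.672, 539.0593, 998.2006]}
[ 407.46072659  110.72208401 1059.39516513]
```

View pics/scene0.png

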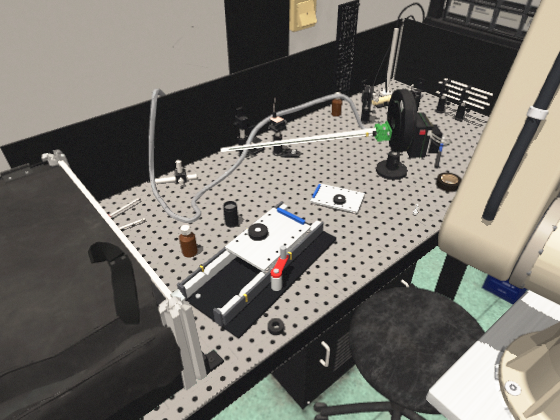

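View pics/top0.png

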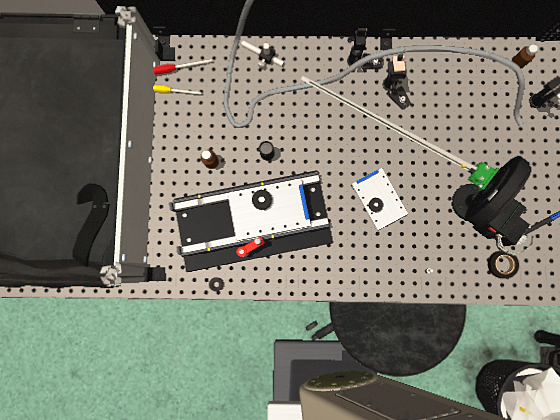

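The scene view shows the large board on its rails at about (265,238), with the push plate at (291,216) and the red keeper at (280,268). The smaller look-alike plate is at (338,198). In the top view the large board is at (265,203), its push plate at (306,201), the keeper at (250,246), the bottle at (209,158), the tube at (266,150) and the collar at (216,284). The decoy plate is at (380,198). The board on the rails is the larger one, and I'll check it in a close crop.

```bash
cat > h.py <<'E'
import cv2,numpy as np
def cam(c):
    K=np.array([[c["fx"],0,c["cx"]],[0,c["fy"],c["cy"]],[0,0,1.]]);D=np.array(c["dist_coeffs"],float)
    r=np.array(c["rvec"],float).ravel();t=np.array(c["tvec"],float).ravel()
    return K,D,r,t
def proj(c,P):
    K,D,r,t=cam(c); return cv2.projectPoints(np.array(P,float).reshape(-1,1,3),r,t,K,D)[0].reshape(-1,2)
def ray(c,uv):
    K,D,r,t=cam(c);R=cv2.Rodrigues(r)[0]
    n=cv2.undistortPoints(np.array(uv,float).reshape(-1,1,2),K,D).reshape(-1,2)
    d=np.c_[n,np.ones(len(n))]@R
    return -R.T@t,d
def onz(c,uv,z):
    o,d=ray(c,uv); return o+d*((z-o[2])/d[:,2])[:,None]
E
python3 - <<'E'
import cv2,pickle
d=pickle.load(open("c0.pkl","rb"))
a=d["top"]["pixels"][135:295,160:350,::-1]; cv2.imwrite("pics/topcrop.png",cv2.resize(a,None,fx=4.2,fy=3.7*4.2/3.7*0.89,interpolation=cv2.INTER_CUBIC)[:600])
a=d["top"]["pixels"][155:280,165:340,::-1]; cv2.imwrite("pics/topcrop.png",cv2.resize(a,None,fx=4.5,fy=4.5,interpolation=cv2.INTER_CUBIC))
a=d["scene"]["pixels"][195:335,175:345,::-1]; cv2.imwrite("pics/scenecrop.png",cv2.resize(a,None,fx=4.2,fy=4.2,interpolation=cv2.INTER_CUBIC))
E
```

```text
(no output)
```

View pics/topcrop.png

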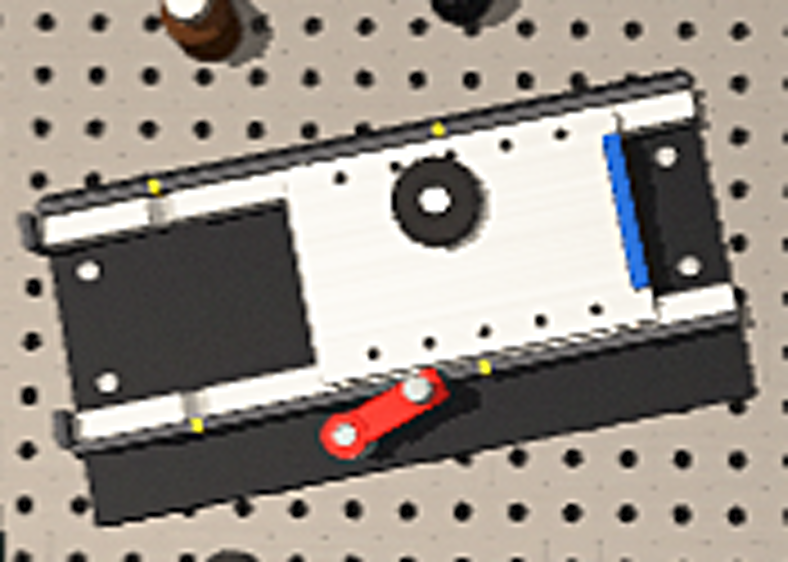

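View pics/scenecrop.png

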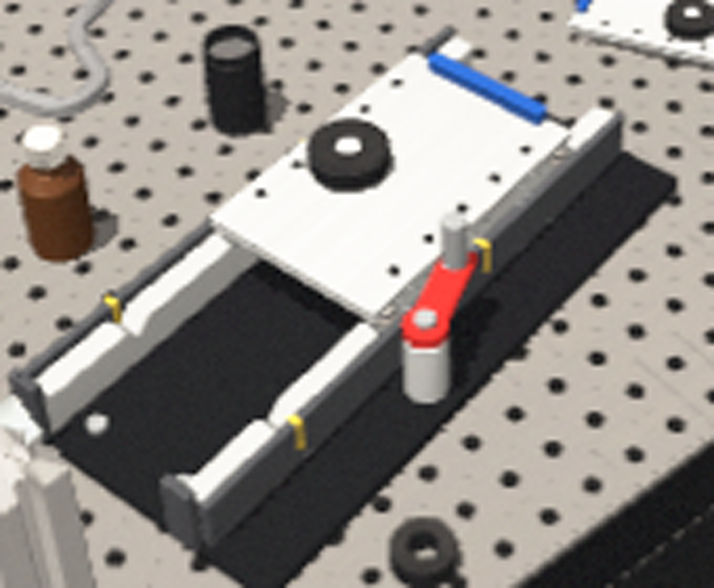

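```bash
cat > m.py <<'E'
import cv2,pickle,numpy as np,sys
from h import *
d=pickle.load(open(sys.argv[1],"rb"))
def blobs(img,lo,hi,box,mn=2):
    h=cv2.cvtColor(img,cv2.COLOR_RGB2HSV); m=cv2.inRange(h,lo,hi); k=np.zeros_like(m);u0,v0,u1,v1=box;k[v0:v1,u0:u1]=m[v0:v1,u0:u1]
    n,l,s,c=cv2.connectedComponentsWithStats(k); return [(c[i].round(2),s[i][4],s[i][:4]) for i in range(1,n) if s[i][4]>=mn],k
bx={"top":(165,155,340,280),"scene":(170,195,345,340)}
for n in ("top","scene"):
    c=d[n];print(n)
    for nm,lo,hi in(("yellow",(22,120,120),(34,255,255)),("blue",(100,130,60),(125,255,255)),("red",(0,150,110),(6,255,255))):
        b,k=blobs(c["pixels"],lo,hi,bx[n])
        for x in b: print(nm,x[0],x[1],x[2])
E
python3 m.py c0.pkl
```

```text
top
yellow [262.   183.29] 7 [261 182   3   3]
yellow [198.71 196.  ] 7 [198 195   3   3]
yellow [272.29 235.86] 7 [271 235   3   3]
yellow [208.29 248.86] 7 [207 248   3   3]
blue [303.75 201.54] 134 [299 185  11  34]
red [248.9  247.16] 186 [236 237  29  20]
scene
yellow [290.07 254.43] 14 [288 252   4   7]
yellow [201.67 267.83] 12 [200 265   4   7]
yellow [245.5  296.93] 14 [244 294   4   8]
blue [313.17 195.67] 6 [312 195   3   3]
blue [290.86 215.46] 129 [277 207  28  17]
red [279.04 267.01] 167 [271 255  18  23]
```

```bash
cat > fr.py <<'E'
from h import *
import pickle
d=pickle.load(open("c0.pkl","rb"));T=d["top"];S=d["scene"]
Y=np.array([[262,183.29],[198.71,196],[272.29,235.86],[208.29,248.86]])+0.0
P=onz(T,Y,35)[:,:2]
print(P.round(1), "sep y",np.linalg.norm(P[0]-P[1]),np.linalg.norm(P[2]-P[3]),"sep x",np.linalg.norm(P[0]-P[2]),np.linalg.norm(P[1]-P[3]))
ey=(P[1]-P[0])+(P[3]-P[2]);th=np.arctan2(-ey[0],ey[1]) # yaw: ey=(-sin,cos)
R=np.array([[np.cos(th),-np.sin(th)],[np.sin(th),np.cos(th)]])
o=P.mean(0)-R@[0,30]
print("yaw",th,"origin",o)
print("resid",((P-o)@R).round(1))
np.savez("frame.npz",th=th,o=o,R=R)
def F(P): return np.c_[(P[:,:2]-o)@R,P[:,2]]
def W(p): p=np.atleast_2d(p); return np.c_[p[:,:2]@R.T+o,p[:,2]]
print("peg top",F(onz(T,[[257.9,241.2]],77.5)).round(1),"pivot cap",F(onz(T,[[241.4,251.4]],50)).round(1))
print("peg top scene",F(onz(S,[[283.3,247.9]],77.5)).round(1))
print("red c top",F(onz(T,[[248.9,247.16]],49.5)).round(1))
print("blue top", F(onz(T,[[303.75,201.54]],52)).round(1),"blue scene",F(onz(S,[[290.86,215.46]],50)).round(1))
print("strips scene z32",F(onz(S,[[290.07,254.43],[201.67,267.83],[245.5,296.93]],31)).round(1))
# object foot: dropper cap top, tube top, collar
for n,uv,z in(("cap",[[207,156]],70),("tube",[[266.5,149]],52),("collar",[[216,284]],12)): p=onz(T,uv,z);print(n,p.round(0),F(p).round(0))
for a in(0,.3,.5): pass
for n,p in(("seat",[0,30,33]),("pivot",[-73,30,46.5])): print(n,W(p).round(1),proj(T,W(p)).round(1),proj(S,W(p)).round(1))
E
python3 fr.py
```

```text
[[585.7 178.9]
 [557.8 306.3]
 [479.4 155.9]
 [451.6 283.1]] sep y 130.36946194610567 130.15272139400756 sep x 108.74248990386836 108.75423498066611
yaw 0.21566819088545075 origin [525.0602817  201.74177095]
resid [[ 54.4 -35.3]
 [ 54.4  95.1]
 [-54.4 -35. ]
 [-54.4  95.2]]
peg top [[-62.2  -7.2  77.5]] pivot cap [[-73.4  30.   50. ]]
peg top scene [[-65.6  -5.8  77.5]]
red c top [[-68.2  14.   49.5]]
blue top [[  -1.3 -109.8   52. ]] blue scene [[  -3.7 -112.1   50. ]]
strips scene z32 [[-58.6 -36.3  31. ]
 [ 52.4  92.5  31. ]
 [-58.4  94.   31. ]]
cap [[633. 286.  70.]] [[123.  60.  70.]]
tube [[653. 170.  52.]] [[118. -58.  52.]]
collar [[382. 269.  12.]] [[-125.   96.   12.]]
seat [[518.6 231.   33. ]] [[235.5 215.9]] [[244.6 260.1]]
pivot [[447.3 215.4  46.5]] [[241.5 251.3]] [[274.5 273. ]]
```

```bash
cat > go.py <<'E'
# usage: go.py fx fy z nang  -> shift/turn in tool axes; tool -z along frame angle nang (rad)
import sys
from h import *
from scipy.spatial.transform import Rotation as Ro
from station import bot
f=np.load("frame.npz");R=f["R"];o=f["o"];th=float(f["th"])
s=bot.observe();p=np.array(s["position"]);E=np.array(s["eef_rot"])
print("t",round(s["t"],2),"frame pos",((p[:2]-o)@R).round(1),p[2].round(1),"F frame",(np.array(s["force"])[:2]@R).round(1),round(s["force"][2],1),"grip",round(s["grip_width"],2),"tip",bot.tip_reach,"j6",round(s["joint_positions"][5],2))
z=E[:,2];print("push ang frame",round((np.arctan2(-z[1],-z[0])-th),3))
if len(sys.argv)>1:
    fx,fy,Z,a=map(float,sys.argv[1:5])
    t=np.r_[R@[fx,fy]+o,Z];w=a+th
    zz=-np.array([np.cos(w),np.sin(w),0]);xx=np.array([0,0,-1.]);G=np.c_[xx,np.cross(zz,xx),zz]
    print("target world",t.round(1),"shift m",(E.T@(t-p)/1000).round(4),"turn",Ro.from_matrix(E.T@G).as_rotvec().round(3))
E
python3 go.py 0 -140 160 1.5708
```

```text
t 0.1 frame pos [-514.  -657.7] 249.5 F frame [-0.2 -0.5] 0.8 grip 1.0 tip 19.0 j6 1.43
push ang frame 0.073
target world [555.  65. 160.] shift m [ 0.0904 -0.4787 -0.5505] turn [-1.498e+00 -1.000e-03  1.000e-03]
```

Call:
step_arm --pt "0 0 0 0 -0.01 -0.012 0" --pt "-0.06 0 0 0 -0.03 -0.035 0" --pt "-0.15 0 0 0 -0.055 -0.063 0" --pt "-0.25 0 0 0 -0.08 -0.092 0" --pt "-0.35 0 0 0 -0.11 -0.126 0" --pt "-0.45 0 0 0 -0.14 -0.161 0" --pt "-0.55 0 0 0 -0.17 -0.195 0" --pt "-0.65 0 0 0 -0.2 -0.23 0" --force 20

```text
t: 0.9
position: [327.7, -291.2, 250.2]
eef_rot: [[0.0, 0.809, -0.588], [0.0, -0.588, -0.809], [-1.0, -0.0, -0.0]]
force: [0.3, -0.1, 0.3]
grip_width: 0.003
```

```bash
python3 go.py 0 -140 160 1.5708
```

```text
t 0.9 frame pos [-298.3 -439.3] 250.2 F frame [ 0.3 -0.2] 0.3 grip 0.0 tip 19.0 j6 1.29
push ang frame 0.727
target world [555.  65. 160.] shift m [ 0.0903 -0.0253 -0.4218] turn [-0.844 -0.    -0.   ]
```

Call:
step_arm --pt "-0.1 0 0 0 -0.003 -0.045 0" --pt "-0.22 0 0 0.01 -0.006 -0.09 0" --pt "-0.34 0 0 0.02 -0.01 -0.138 0" --pt "-0.46 0 0 0.03 -0.013 -0.186 0" --pt "-0.58 0 0 0.04 -0.016 -0.234 0" --pt "-0.68 0 0 0.05 -0.019 -0.282 0" --pt "-0.77 0 0 0.06 -0.022 -0.328 0" --pt "-0.83 0 0 0.07 -0.024 -0.37 0"

```text
t: 1.7
position: [526.4, 21.8, 179.9]
eef_rot: [[-0.0, 0.98, 0.201], [0.0, 0.201, -0.98], [-1.0, -0.0, -0.0]]
force: [0.2, -0.6, 0.1]
grip_width: -0.003
```

```bash
python3 go.py 0 -140 110 1.5708
```

```text
t 1.7 frame pos [ -37.2 -176.1] 179.9 F frame [ 0.1 -0.7] 0.1 grip -0.0 tip 19.0 j6 1.26
push ang frame 1.558
target world [555.  65. 110.] shift m [ 0.0699  0.0368 -0.0365] turn [-0.013 -0.     0.   ]
```

Call:
step_arm --pt "-0.013 0 0 0.01 0.015 -0.015 0" --pt "-0.013 0 0 0.02 0.03 -0.03 0" --pt "-0.013 0 0 0.035 0.037 -0.0365 0" --pt "-0.013 0 0 0.055 0.037 -0.0365 0" --pt "-0.013 0 0 0.07 0.037 -0.0365 0" --pt "-0.013 0 0 0.07 0.037 -0.0365 0"

```text
t: 2.3
position: [552.8, 61.9, 107.5]
eef_rot: [[-0.006, 0.978, 0.209], [-0.0, 0.209, -0.978], [-1.0, -0.005, -0.001]]
force: [-0.9, 0.6, -0.1]
grip_width: 0.0
```

```bash
python3 go.py 0 -140 55 1.5708; python3 - <<'E'
from station import vision
import cv2,pickle
d={n:vision.capture(n) for n in("scene","top")}
pickle.dump(d,open("c1.pkl","wb"))
a=d["top"]["pixels"][135:285,165:345,::-1]; b=d["scene"]["pixels"][165:345,175:345,::-1]
a=cv2.resize(a,(400,333),interpolation=cv2.INTER_CUBIC);b=cv2.resize(b,(380,402),interpolation=cv2.INTER_CUBIC)
a=cv2.copyMakeBorder(a,0,69,0,0,cv2.BORDER_CONSTANT)
cv2.imwrite("pics/c1.png",cv2.hconcat([a,b]))
E
```

```text
t 2.3 frame pos [  -2.8 -142.6] 107.5 F frame [-0.8  0.8] -0.1 grip 0.0 tip 19.0 j6 1.33
push ang frame 1.566
target world [555.  65.  55.] shift m [ 0.0525  0.0031 -0.0025] turn [-0.005 -0.001  0.005]
```

View pics/c1.png

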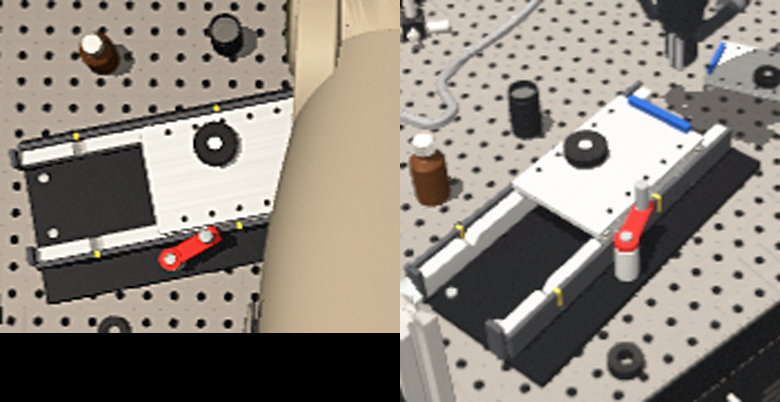

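The fingertips hang behind the blue push plate, at about (680,55) in the scene half of the picture. The board, keeper and loose things haven't moved. I'll lower to plate height next.

Call:
step_arm --pt "0 0 0 0.015 0.003 0 0" --pt "0 0 0 0.035 0.003 0 0" --pt "0 0 0 0.05 0.003 0 0" --pt "0 0 0 0.052 0.003 0 0" --pt "0 0 0 0.052 0.003 0 0" --pt "0 0 0 0.052 0.003 0 0"

```text
t: 3.0
position: [559.4, 62.2, 59.6]
eef_rot: [[0.002, 0.978, 0.209], [-0.0, 0.209, -0.978], [-1.0, 0.002, 0.001]]
force: [0.4, 0.5, -0.2]
grip_width: -0.001
```

```bash
python3 go.py 0 -122 56 1.5708
```

```text
t 3.0 frame pos [   3.7 -143.6] 59.6 F frame [0.5 0.4] -0.2 grip -0.0 tip 19.0 j6 1.33
push ang frame 1.566
target world [551.2  82.6  56. ] shift m [ 0.0036 -0.0038 -0.0216] turn [-0.005  0.001 -0.002]
```

Call:
step_arm --pt "0 0 0 0 -0.003 -0.004 0" --pt "0 0 0 0 -0.003 -0.009 0" --pt "0 0 0 0 -0.003 -0.013 0" --pt "0 0 0 0 -0.003 -0.016 0" --pt "0 0 0 0 -0.003 -0.018 0" --pt "0 0 0 0 -0.003 -0.02 0" --pt "0 0 0 0 -0.003 -0.022 0" --pt "0 0 0 0 -0.003 -0.022 0"

```text
t: 3.8
position: [551.2, 83.3, 58.4]
eef_rot: [[0.0, 0.978, 0.209], [-0.0, 0.209, -0.978], [-1.0, 0.0, 0.0]]
force: [1.4, -2.2, -0.3]
grip_width: 0.003
```

```bash
python3 go.py 0 -100 56 1.5708
```

```text
t 3.8 frame pos [   0.2 -121.3] 58.4 F frame [ 0.9 -2.4] -0.3 grip 0.0 tip 19.0 j6 1.37
push ang frame 1.566
target world [546.5 104.1  56. ] shift m [ 0.0024 -0.0003 -0.0213] turn [-0.005  0.    -0.   ]
```

Call:
step_arm --pt "0 0 0 0.001 0 -0.004 0" --pt "0 0 0 0.002 0 -0.008 0" --pt "0 0 0 0.002 0 -0.013 0" --pt "0 0 0 0.002 0 -0.018 0" --pt "0 0 0 0.002 0 -0.023 0" --pt "0 0 0 0.002 0 -0.028 0" --pt "0 0 0 0.002 0 -0.033 0" --pt "0 0 0 0.002 0 -0.038 0"

```text
t: 4.6
position: [543.0, 120.9, 56.4]
eef_rot: [[0.0, 0.978, 0.21], [-0.0, 0.21, -0.978], [-1.0, 0.0, 0.0]]
force: [0.9, -4.3, 3.4]
grip_width: -0.001
```

```bash
python3 go.py 0 -70 56 1.5708
```

```text
t 4.6 frame pos [  0.2 -82.8] 56.4 F frame [-0.1 -4.4] 3.4 grip -0.0 tip 19.0 j6 1.43
push ang frame 1.566
target world [540.  133.4  56. ] shift m [ 0.0004 -0.0003 -0.0128] turn [-0.005  0.    -0.   ]
```

Call:
step_arm --pt "0 0 0 0 0 -0.003 0" --pt "0 0 0 0 0 -0.006 0" --pt "0 0 0 0 0 -0.009 0" --pt "0 0 0 0 0 -0.012 0" --pt "0 0 0 0 0 -0.012 0"

```text
t: 5.1
position: [540.1, 132.9, 56.0]
eef_rot: [[-0.001, 0.978, 0.21], [0.001, 0.21, -0.978], [-1.0, -0.001, -0.001]]
force: [0.9, -1.2, 1.9]
grip_width: 0.001
```

```bash
python3 go.py 0 -62 56 1.5708
```

```text
t 5.1 frame pos [ -0.  -70.5] 56.0 F frame [ 0.6 -1.4] 1.9 grip 0.0 tip 19.0 j6 1.46
push ang frame 1.567
target world [538.3 141.2  56. ] shift m [-0.      0.     -0.0085] turn [-0.004 -0.001  0.001]
```

Now small steps, watching for the force to fall as the board drops.

Call:
step_arm --pt "0 0 0 0 0 -0.002 0" --pt "0 0 0 0 0 -0.004 0" --pt "0 0 0 0 0 -0.005 0" --pt "0 0 0 0 0 -0.005 0"

```text
t: 5.5
position: [539.1, 137.3, 56.0]
eef_rot: [[-0.001, 0.978, 0.21], [0.0, 0.21, -0.978], [-1.0, -0.001, -0.0]]
force: [0.0, -1.8, 0.7]
grip_width: 0.003
```

Call:
step_arm --pt "0 0 0 0 0 -0.001 0" --pt "0 0 0 0 0 -0.002 0" --pt "0 0 0 0 0 -0.002 0"

```text
t: 5.8
position: [538.7, 139.2, 56.0]
eef_rot: [[-0.001, 0.978, 0.21], [0.0, 0.21, -0.978], [-1.0, -0.001, -0.0]]
force: [0.8, -0.9, -0.9]
grip_width: 0.001
```

Call:
step_arm --pt "0 0 0 0 0 -0.001 0" --pt "0 0 0 0 0 -0.002 0" --pt "0 0 0 0 0 -0.002 0"

```text
t: 6.1
position: [538.5, 141.5, 56.3]
eef_rot: [[-0.0, 0.978, 0.21], [0.001, 0.21, -0.978], [-1.0, 0.0, -0.001]]
force: [0.4, 0.1, 0.1]
grip_width: 0.002
```

Call:
step_arm --pt "0 0 0 0 0 -0.001 0" --pt "0 0 0 0 0 -0.002 0" --pt "0 0 0 0 0 -0.002 0"

```text
t: 6.4
position: [538.2, 143.1, 56.3]
eef_rot: [[0.0, 0.978, 0.21], [0.0, 0.21, -0.978], [-1.0, 0.0, -0.0]]
force: [-0.8, -0.1, 0.1]
grip_width: -0.002
```

Call:
step_arm --pt "0 0 0 0 0 -0.001 0" --pt "0 0 0 0 0 -0.002 0" --pt "0 0 0 0 0 -0.002 0"

```text
t: 6.7
position: [537.8, 145.0, 56.2]
eef_rot: [[-0.0, 0.978, 0.21], [-0.0, 0.21, -0.978], [-1.0, -0.0, 0.0]]
force: [-0.0, 0.4, -1.2]
grip_width: 0.001
```

```bash
python3 go.py 0 -56 56 1.5708
```

```text
t 6.7 frame pos [  0.3 -58.2] 56.2 F frame [0.  0.4] -1.2 grip 0.0 tip 19.0 j6 1.48
push ang frame 1.566
target world [537. 147.  56.] shift m [ 0.0002 -0.0003 -0.0022] turn [-0.005  0.     0.   ]
```

The force fell to about zero at y ≈ -62, so the board ran ahead into the notches. I'll creep on with small steps to feel the far flanks.

Call:
step_arm --pt "0 0 0 0 0 -0.001 0" --pt "0 0 0 0 0 -0.001 0"

```text
t: 6.9
position: [537.6, 145.9, 56.2]
eef_rot: [[0.0, 0.978, 0.209], [-0.0, 0.209, -0.978], [-1.0, -0.0, 0.0]]
force: [0.8, 1.6, 0.2]
grip_width: 0.005
```

Call:
step_arm --pt "0 0 0 0 0 -0.001 0" --pt "0 0 0 0 0 -0.001 0"

```text
t: 7.1
position: [537.6, 146.0, 56.3]
eef_rot: [[0.0, 0.978, 0.209], [-0.002, 0.209, -0.978], [-1.0, -0.0, 0.002]]
force: [0.8, -5.8, 0.7]
grip_width: -0.004
```

Call:
step_arm --pt "0 0 0 0 0 -0.0005 0" --pt "0 0 0 0 0 -0.0005 0"

```text
t: 7.3
position: [537.6, 146.0, 56.3]
eef_rot: [[0.0, 0.978, 0.208], [-0.003, 0.208, -0.978], [-1.0, -0.0, 0.003]]
force: [1.4, -6.1, 1.1]
grip_width: 0.003
```

The board holds firm, at about 6 N with no movement. I'll back off, rise and look.

Call:
step_arm --pt "0 0 0 0 0 0.006 0" --pt "0 0 0 0 0 0.018 0" --pt "0 0 0 0 0 0.025 0" --pt "0 0 0 -0.02 0 0.03 0" --pt "0 0 0 -0.05 0 0.03 0" --pt "0 0 0 -0.08 0 0.03 0" --pt "0 0 0 -0.1 0 0.03 0" --pt "0 0 0 -0.1 0 0.03 0"

```text
t: 8.1
position: [545.8, 117.8, 159.5]
eef_rot: [[0.006, 0.978, 0.209], [0.001, 0.209, -0.978], [-1.0, 0.006, 0.0]]
force: [1.0, 0.1, 0.7]
grip_width: -0.004
```

```bash
python3 go.py; cat > look.py <<'E'
import sys
from station import vision
import cv2,pickle
k=sys.argv[1]
d={n:vision.capture(n) for n in("scene","top")}
pickle.dump(d,open(k+".pkl","wb"))
a=d["top"]["pixels"][135:285,165:345,::-1]; b=d["scene"]["pixels"][195:345,175:345,::-1]
a=cv2.resize(a,(400,333),interpolation=cv2.INTER_CUBIC);b=cv2.resize(b,(400,353),interpolation=cv2.INTER_CUBIC)
a=cv2.copyMakeBorder(a,0,20,0,0,cv2.BORDER_CONSTANT)
cv2.imwrite(f"pics/{k}.png",cv2.hconcat([a,b]))
E
python3 look.py c2; python3 m.py c2.pkl
```

```text
t 8.1 frame pos [  2.3 -86.4] 159.5 F frame [ 0.9 -0.1] 0.7 grip -0.0 tip 19.0 j6 1.43
push ang frame 1.566
top
yellow [198.71 196.  ] 7 [198 195   3   3]
yellow [208.29 248.86] 7 [207 248   3   3]
scene
yellow [290.25 255.12] 16 [289 252   3   8]
yellow [200.33 265.67] 3 [200 265   2   2]
yellow [245.5  296.93] 14 [244 294   4   8]
blue [313.17 195.67] 6 [312 195   3   3]
blue [270.37 235.26] 153 [256 227  29  18]
red [279.07 266.95] 166 [271 255  18  23]
```

View pics/c2.png

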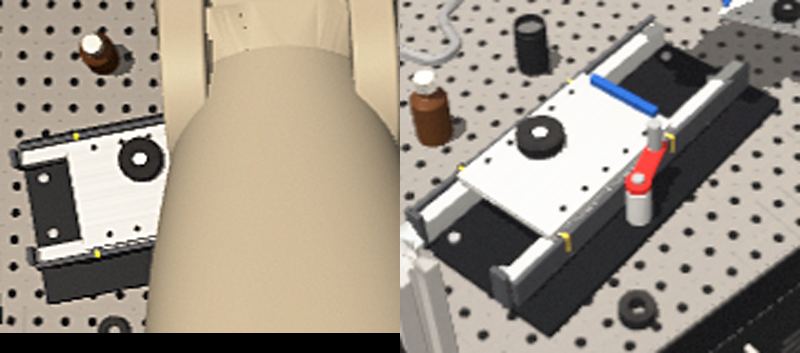

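The scene view shows the board lying low between the side plates. Its leading corner is just past the far notch strip, at about (549,233) in the crop, and the keeper and the loose things are where they were. I'll check the drop numerically and plan the keeper approach.

```bash
python3 - <<'E'
from h import *
import pickle
f=np.load("frame.npz");R=f["R"];o=f["o"]
def hub(d,bx):
    out=[]
    for n in("top","scene"):
        g=d[n]["pixels"];u,v=bx[n];r=9 if n=="top" else 10
        m=np.zeros(g.shape[:2],np.uint8);q=(g.max(2)<75).astype(np.uint8);m[v-r-3:v+r+4,u-r-3:u+r+4]=q[v-r-3:v+r+4,u-r-3:u+r+4]
        c=max(cv2.findContours(m,cv2.RETR_EXTERNAL,cv2.CHAIN_APPROX_NONE)[0],key=cv2.contourArea)
        e=cv2.fitEllipse(c);out.append(e[0]);print(n,np.round(e[0],1),np.round(e[1],1))
    A=[];b=[]
    for n,uv in zip(("top","scene"),out):
        oo,dd=ray(d[n],[uv]);dd=dd[0]/np.linalg.norm(dd[0]);M=np.eye(3)-np.outer(dd,dd);A.append(M);b.append(M@oo)
    p=np.linalg.lstsq(np.vstack(A),np.hstack(b),rcond=None)[0]
    return np.r_[R.T@(p[:2]-o),p[2]].round(1)
a=pickle.load(open("c0.pkl","rb"));b=pickle.load(open("c2.pkl","rb"))
print(hub(a,{"top":(261,200),"scene":(258,232)}))
print(hub(b,{"top":(228,206),"scene":(234,252)}))
for z in(41,46):
  print(z,"lead corners pred px",proj(b["scene"],[np.r_[R@[x,105]+o,z] for x in(-49,49)]).round(1))
E
python3 go.py -80 -28 125 0.9
```

```text
top [261.6 199.3] [18.7 19.4]
scene [257.8 231.5] [15.8 18.7]
[ 18.3 -29.7  53.2]
top [227.9 206. ] [18.7 20.3]
scene [234.2 252.9] [17.3 19.7]
[19.3 38.8 48.2]
41 lead corners pred px [[236.9 294.7]
 [197.4 269. ]]
46 lead corners pred px [[236.7 292.8]
 [197.  267.2]]
t 8.2 frame pos [  0.3 -86.1] 156.2 F frame [ 0.2 -0.4] -0.8 grip -0.0 tip 19.0 j6 1.43
push ang frame 1.566
target world [452.9 157.3 125. ] shift m [ 0.0312 -0.0806 -0.0577] turn [ 0.666 -0.    -0.001]
```

The head's height fell 5.0 mm and its position gives y ≈ 29, so the board is seated. Next, the keeper.

Call:
step_arm --pt "0.1 0 0 0 -0.02 -0.014 0" --pt "0.2 0 0 0 -0.04 -0.028 0" --pt "0.32 0 0 0.005 -0.06 -0.043 0" --pt "0.45 0 0 0.015 -0.075 -0.053 0" --pt "0.57 0 0 0.025 -0.08 -0.057 0" --pt "0.66 0 0 0.03 -0.08 -0.057 0" --pt "0.666 0 0 0.031 -0.08 -0.057 0" --pt "0.666 0 0 0.031 -0.08 -0.057 0"

```text
t: 9.0
position: [452.7, 156.7, 124.1]
eef_rot: [[-0.002, 0.899, -0.438], [-0.0, -0.438, -0.899], [-1.0, -0.002, 0.001]]
force: [-0.3, -0.0, -0.4]
grip_width: 0.002
```

```bash
python3 look.py c3; python3 go.py -80 -28 77 0.9
```

```text
t 9.1 frame pos [-79.6 -28.6] 124.9 F frame [ 0.1 -0.6] 0.5 grip 0.0 tip 19.0 j6 2.19
push ang frame 0.901
target world [452.9 157.3  77. ] shift m [ 0.0479 -0.0006 -0.0002] turn [0.001 0.    0.   ]
```

View pics/c3.png

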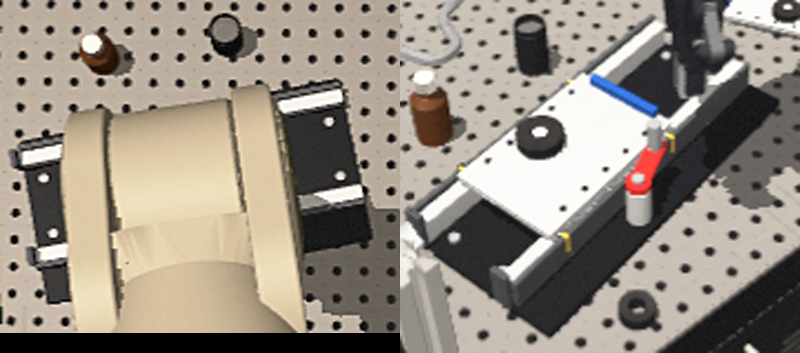

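The fingertips are behind the peg at about (685,90) in the scene half, still high. I'll lower them to peg height.

Call:
step_arm --pt "0 0 0 0.015 0 0 0" --pt "0 0 0 0.032 0 0 0" --pt "0 0 0 0.045 0 0 0" --pt "0 0 0 0.048 0 0 0" --pt "0 0 0 0.048 0 0 0" --pt "0 0 0 0.048 0 0 0"

```text
t: 9.7
position: [454.0, 157.0, 77.9]
eef_rot: [[0.001, 0.898, -0.439], [0.0, -0.439, -0.898], [-1.0, 0.001, -0.0]]
force: [0.9, -0.3, 0.0]
grip_width: 0.002
```

```bash
python3 look.py c4; python3 go.py -80 -28 77 0.9; python3 - <<'E'
import numpy as np
pv=np.array([-73,30]);n=np.array([np.cos(.9),np.sin(.9)])
for a in(.25,.4,.6,.8,1.0,1.2,1.4,1.5,1.57):
    p=pv+38*np.array([np.sin(a),-np.cos(a)])-17*n-[-80,-28]
    # shift along tool: -z = n ; y tool: world = frame (0.899,-0.438)w -> perp to n, clockwise = (sin,-cos)
    print(a,"y %.1f z %.1f"%(p@[n[1],-n[0]],-(p@n)))
E
```

```text
t 9.8 frame pos [-78.9 -28.5] 78.1 F frame [0.5 0.1] 0.1 grip -0.0 tip 19.0 j6 2.19
push ang frame 0.9
target world [452.9 157.3  77. ] shift m [ 0.0011 -0.0012  0.0003] turn [ 0.    -0.001 -0.001]
0.25 y -0.3 z -9.8
0.4 y 2.8 z -14.6
0.6 y 5.7 z -21.6
0.8 y 7.2 z -29.0
1.0 y 7.2 z -36.6
1.2 y 5.7 z -44.0
1.4 y 2.8 z -51.0
1.5 y 0.8 z -54.2
1.57 y -0.8 z -56.4
```

View pics/c4.png

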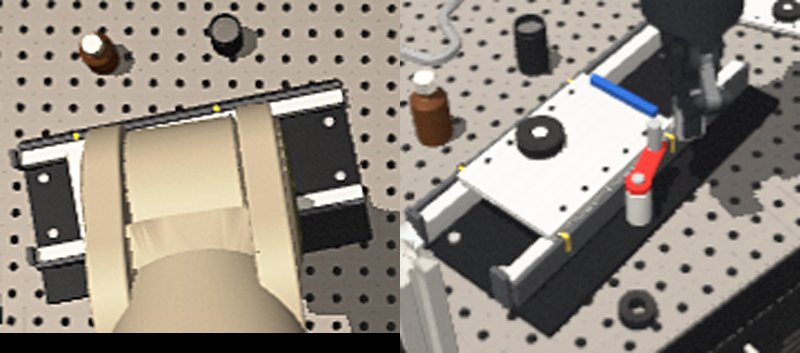

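The fingertips stand just behind the peg, at about (685,130) and (655,130) in the crop. I'll push round the arc.

Call:
step_arm --pt "0 0 0 0 0 -0.005 0" --pt "0 0 0 0 0.001 -0.01 0" --pt "0 0 0 0 0.002 -0.014 0" --pt "0 0 0 0 0.003 -0.018 0" --pt "0 0 0 0 0.005 -0.022 0" --pt "0 0 0 0 0.006 -0.026 0" --pt "0 0 0 0 0.006 -0.029 0" --pt "0 0 0 0 0.006 -0.029 0"

```text
t: 10.6
position: [471.6, 181.1, 77.1]
eef_rot: [[-0.0, 0.899, -0.439], [0.001, -0.439, -0.899], [-1.0, -0.001, -0.001]]
force: [-1.4, -0.3, -0.6]
grip_width: -0.001
```

```bash
python3 look.py c5; python3 go.py -80 -28 77 0.9
```

```text
t 10.7 frame pos [-57.2  -8.9] 77.1 F frame [ 0.1 -0.2] -0.2 grip -0.0 tip 19.0 j6 2.23
push ang frame 0.901
target world [452.9 157.3  77. ] shift m [ 0.0001 -0.006   0.0292] turn [ 0.001 -0.     0.001]
```

View pics/c5.png

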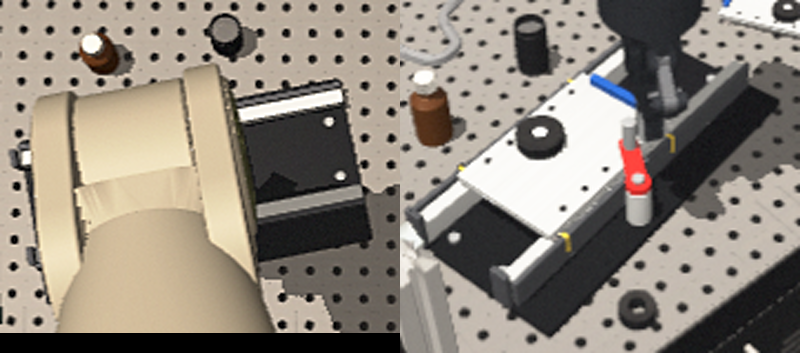

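The keeper has turned to roughly 0.8, with its peg at (630,132) in the crop, and the board is still low. I'll carry on towards the stop.

Call:
step_arm --pt "0 0 0 0 0 -0.004 0" --pt "0 0 0 0 0 -0.008 0" --pt "0 0 0 0 -0.001 -0.012 0" --pt "0 0 0 0 -0.002 -0.016 0" --pt "0 0 0 0 -0.004 -0.02 0" --pt "0 0 0 0 -0.005 -0.022 0" --pt "0 0 0 0 -0.005 -0.022 0"

```text
t: 11.4
position: [476.6, 203.0, 77.3]
eef_rot: [[-0.0, 0.899, -0.439], [0.001, -0.439, -0.899], [-1.0, -0.0, -0.0]]
force: [-0.0, 0.0, 0.3]
grip_width: 0.002
```

```bash
python3 look.py c6; python3 go.py -80 -28 77 0.9
```

```text
t 11.5 frame pos [-47.2  11.3] 77.3 F frame [-0.2  0.2] -0.2 grip 0.0 tip 19.0 j6 2.27
push ang frame 0.901
target world [452.9 157.3  77. ] shift m [ 0.0002 -0.0013  0.0512] turn [ 0.001 -0.     0.   ]
```

View pics/c6.png

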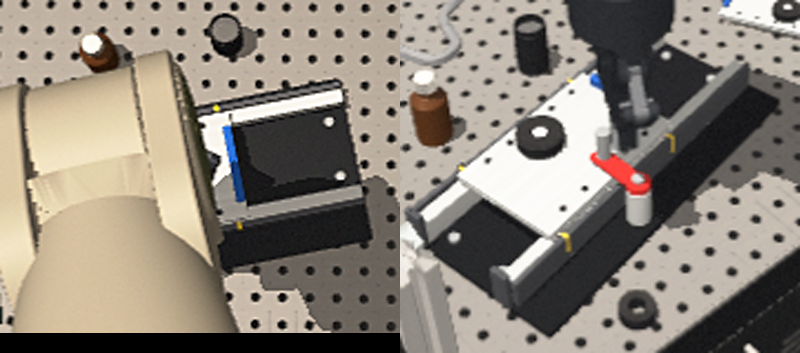

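The keeper now lies over the board's edge, at roughly 1.4. I'll go the last few millimetres gently.

Call:
step_arm --pt "0 0 0 0 -0.001 -0.001 0" --pt "0 0 0 0 -0.001 -0.002 0" --pt "0 0 0 0 -0.002 -0.003 0" --pt "0 0 0 0 -0.002 -0.003 0"

```text
t: 11.9
position: [476.2, 205.9, 77.2]
eef_rot: [[-0.0, 0.898, -0.439], [-0.0, -0.439, -0.898], [-1.0, 0.0, 0.0]]
force: [-1.0, -0.7, -1.4]
grip_width: -0.0
```

Call:
step_arm --pt "0 0 0 0 -0.001 -0.001 0" --pt "0 0 0 0 -0.001 -0.002 0" --pt "0 0 0 0 -0.001 -0.002 0"

```text
t: 12.2
position: [475.9, 207.7, 77.2]
eef_rot: [[-0.001, 0.898, -0.44], [-0.001, -0.44, -0.898], [-1.0, 0.0, 0.001]]
force: [-1.2, -4.4, 1.0]
grip_width: 0.001
```

```bash
python3 go.py -80 -28 77 0.9
```

```text
t 12.2 frame pos [-46.7  16.3] 77.2 F frame [-2.1 -4. ] 1.0 grip 0.0 tip 19.0 j6 2.28
push ang frame 0.9
target world [452.9 157.3  77. ] shift m [0.0003 0.0015 0.0554] turn [-0.     0.001 -0.   ]
```

The force rose to 4.5 N where the stop was predicted. I'll back off along the reverse of the push, rise and clear the view.

Call:
step_arm --pt "0 0 0 0 0 0.006 0" --pt "0 0 0 0 0 0.016 0" --pt "0 0 0 0 0 0.025 0" --pt "0 0 0 -0.02 0 0.03 0" --pt "0 0 0 -0.05 0 0.04 0" --pt "0 0 0 -0.08 0 0.065 0" --pt "0 0 0 -0.11 0 0.1 0" --pt "0 0 0 -0.13 0 0.14 0"

```text
t: 13.0
position: [414.7, 81.6, 209.2]
eef_rot: [[0.003, 0.899, -0.438], [0.0, -0.438, -0.899], [-1.0, 0.003, -0.002]]
force: [1.0, -1.3, 0.7]
grip_width: 0.003
```

Call:
step_arm --pt "0 0 0 0 0 0.04 0" --pt "0 0 0 0 0 0.085 0" --pt "0 0 0 0 0 0.13 0" --pt "0 0 0 0 0 0.17 0" --pt "0 0 0 0 0 0.2 0" --pt "0 0 0 0 0 0.22 0" --pt "0 0 0 0 0 0.22 0" --pt "0 0 0 0 0 0.22 0"

```text
t: 13.8
position: [317.6, -115.3, 207.3]
eef_rot: [[0.001, 0.897, -0.441], [0.0, -0.441, -0.897], [-1.0, 0.0, -0.001]]
force: [0.5, -0.0, 0.6]
grip_width: -0.003
```

```bash
python3 go.py; python3 look.py c7; python3 m.py c7.pkl
```

```text
t 13.8 frame pos [-270.5 -265.3] 207.3 F frame [ 0.5 -0.2] 0.6 grip -0.0 tip 19.0 j6 1.44
push ang frame 0.898
top
yellow [262.   183.29] 7 [261 182   3   3]
yellow [198.71 196.  ] 7 [198 195   3   3]
yellow [272.29 235.86] 7 [271 235   3   3]
yellow [208.29 248.86] 7 [207 248   3   3]
blue [270.08 208.58] 130 [265 192  11  34]
red [240.07 243.69] 181 [235 228  12  29]
scene
yellow [246.5 229. ] 2 [246 229   2   1]
yellow [290.27 254.87] 15 [289 252   3   7]
yellow [200.33 265.67] 3 [200 265   2   2]
yellow [245.54 297.  ] 13 [244 294   4   8]
blue [313.17 195.67] 6 [312 195   3   3]
blue [270.38 235.27] 153 [256 227  29  18]
red [268.8  269.11] 178 [254 261  28  17]
```

View pics/c7.png

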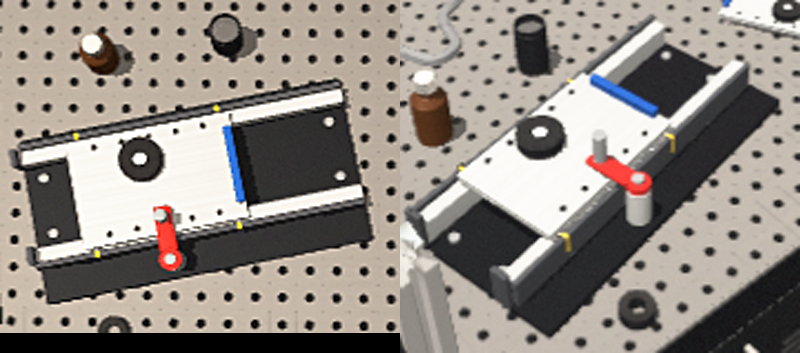

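The keeper lies across the board's near edge: in the top half its pivot is at (170,259) and its peg at (162,214). The board is unchanged since seating. One last numeric check follows.

```bash
python3 - <<'E'
from h import *
import pickle
f=np.load("frame.npz");R=f["R"];o=f["o"]
a=pickle.load(open("c0.pkl","rb"));b=pickle.load(open("c7.pkl","rb"))
F=lambda p:((p[:,:2]-o)@R).round(1)
pg=F(onz(b["top"],[[165+162*.45,135+214*.45]],77.5));print("peg top",pg,"angle",np.arctan2(pg[0,0]+73,30-pg[0,1]))
r=F(onz(b["top"],[[240.07,243.69]],49.5));print("red c",r,"blue before/after",F(onz(b["top"],[[270.08,208.58]],47)))
for n,(u,v,h) in {"dropper":(209,158,14),"tube":(266,150,12),"collar":(216,284,10)}.items():
    A=a["top"]["pixels"][v-h:v+h,u-h:u+h].astype(int);B=b["top"]["pixels"][v-h:v+h,u-h:u+h].astype(int);print(n,"max diff",abs(A-B).max())
E
```

```text
peg top [[-35.9  26.8]] angle 1.484755905883925
red c [[-58.   29.8]] blue before/after [[ -1.1 -41.6]]
dropper max diff 86
tube max diff 13
collar max diff 10
```

```bash
python3 - <<'E'
import pickle,numpy as np,cv2
a=pickle.load(open("c0.pkl","rb"));b=pickle.load(open("c7.pkl","rb"))
for n,(u0,v0,u1,v1) in {"top":(190,140,228,175),"scene":(172,218,205,262)}.items():
    A=a[n]["pixels"][v0:v1,u0:u1];B=b[n]["pixels"][v0:v1,u0:u1]
    D=abs(A.astype(int)-B).max(2);ys,xs=np.where(D>30);print(n,len(xs),list(zip(xs+u0,ys+v0))[:12])
    for I in(A,B):
        m=cv2.inRange(cv2.cvtColor(I,cv2.COLOR_RGB2HSV),(3,110,25),(20,255,170));M=cv2.moments(m,True);print(M["m00"],M["m10"]/M["m00"]+u0,M["m01"]/M["m00"]+v0)
E
```

```text
top 6 [(np.int64(206), np.int64(150)), (np.int64(210), np.int64(155)), (np.int64(209), np.int64(156)), (np.int64(216), np.int64(169)), (np.int64(217), np.int64(169)), (np.int64(218), np.int64(169))]
153.0 210.65359477124184 160.68627450980392
152.0 210.69078947368422 160.75
scene 2 [(np.int64(180), np.int64(227)), (np.int64(201), np.int64(245))]
318.0 188.22955974842768 244.78930817610063
316.0 188.23101265822785 244.8006329113924
```

```bash
python3 - <<'E'
from station import bot
print(bot.job_done())
E
```

```text
the job is handed in; nothing more can be done
None
```

I seated the larger board in its notches, turned the keeper across the board's edge, and handed the job in at about 14 s of robot time. Nothing was gripped or lifted.

- **Board:** I pushed the blue plate with the shut fingertips at about 1–4 N. The force fell to zero as the board ran ahead, then rose to about 6 N with no further movement, and I stopped there. Two-view measurement of the sensor head shows a drop of 5.0 mm and the board at y ≈ 29 mm, against 30 mm nominal.
- **Keeper:** I pushed the peg round until the force rose to about 4.5 N at the stop, then backed off. The red bar's centroid gives an angle of about 1.57 and the peg top about 1.48. That disagreement fits a hand-picked pixel for the peg. The board did not move while the keeper was turned.
- **Loose things:** The tube and collar look unchanged in the top view. A few pixels differ round the bottle, but its centroid moved less than 0.1 px in both views, so I take that as rendering noise.
- **Calibration:** The scene camera disagreed with the top camera by about 2–3 mm. I worked from the top camera, whose yellow strips matched the given sizes to within 0.4 mm.

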